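# Release the feeder's hidden catch and run the blank down to the stop

### The job

The hardwood blank in the sloped feeder tray is held back by a steel gate. Slide a fingertip along the floor of the groove in the feeder's rail until a loose floor board gives way and the finger drops into the recess hidden under it, and press this catch fully down so that the gate sinks. Then push the blank down the tray, without lifting it out, until its end rests flush against the stop at the low end, and leave the other things on the worktop where they are.

Things in the scene. Friction and masses are not known exactly. Their poses are not given: they have to be found in the camera images.
- feeder: Feeder of plain pale wood, fixed to the worktop, 350 mm long (y), 150 wide: on the robot's side a level rail 56 mm wide, 67 mm high, with a finger groove in its top; parallel behind it the sloped tray. Origin: underside, mid-length. Axes: y along the feeder towards the tray's high end, x from rail to tray, z up. Things on it are at most 115 mm high.
- groove_mid (a point): Middle of the groove's length and width, on its floor; axes as the feeder. Groove: 160 mm long (y -80 to 80), 40 wide, 12 deep, closed at both ends. Its floor is of boards 44 mm long that look alike; one is loose and covers a hidden recess: the catch. Its centre is anywhere from y -45 to 45 (differs each time, not reported); the other boards are solid.
- catch (a joint): The loose floor board (43 x 40 mm): m pushed straight down, 0 as found (flush with the groove floor), 0.016 fully down. It gives way at about 3 N and stays where it is left. It works the gate: at 0.0112 the gate is level with the tray floor, at 0.016 6 mm below it.
- gate (a joint): Steel gate plate 6 mm thick across the tray at y 85 mm of the tray: m sunk, 0 as found (stands 14 mm above the tray floor), 0.020 fully sunk. Moved only by the catch, 1.25 times as far.
- tray: Sloped tray, part of the feeder, centre line 70 mm behind the groove's. Origin: foot of the stop's face, on the tray floor, mid-width. y uphill along the floor (9 degrees from level), x across away from the robot, z square off the floor. Inside 50 mm wide, floor y 0 to 320, open at the top end; side rails 18 mm above the floor. Stop: wooden board 14 mm thick, 32 mm high, at y below 0.
- blank_mid (a point): Reddish-brown hardwood blank, 130 x 40 x 30 mm (y, x, z), about 0.13 kg, lying lengthwise in the tray just uphill of the gate. Point: its centre, 15 mm above the tray floor. It stays where it is left on the slope. Against the stop, its centre is at y 65 mm of the tray.
- blank: The same blank; origin at the centre of its underside, same axes.
- brush: Bystander: bench brush with wooden handle, 230 mm long; origin under its centre.
- screw_tin: Bystander: round open tin with screws, 74 mm across, 34 mm high; origin under its centre.
- offcut_1: Bystander: long hardwood offcut, 50 x 230 x 22 mm; origin under its centre.
- pencil: Bystander: carpenter's pencil, 165 mm long, 8 mm thick; origin under its centre.
Not all that is in view belongs to the job. What is shaped like the blank but orange is not meant.

How it is judged (in metres and radians):
On the way:
1. the catch is pressed fully down while the blank still waits uphill of the gate (value of joint catch above 0.014 m and y of blank_mid in the frame of tray above 0.13 m), for 0.1 s.
At the end, for the whole second after the job is handed in: The catch is down (over 14 of its 16 mm); the blank lies flat and lengthwise on the tray floor, at rest, its end against the stop within 4 mm (value of joint catch above 0.014 m and y of blank_mid in the frame of tray between 0.055 and 0.069 m and x of blank_mid in the frame of tray between -0.012 and 0.012 m and z of blank_mid in the frame of tray below 0.022 m and angle between the y axis of blank_mid and the y axis of tray, either way round below 0.1 rad and linear speed of blank below 0.01 m/s); the robot touches nothing.
It fails at once if the blank is lifted out of the tray (z of blank_mid in the frame of tray above 0.04 m).
It fails at once if a bystander (brush, tin of screws, long offcut or pencil) is moved more than 30 mm (distance of any of brush, screw_tin, offcut_1, pencil from where it was at the start of the episode above 0.03 m).
It also fails if it takes over 64 s, if anything falls off the work surface, if the arm or the gripper's body presses on something with over 40 N, if the wrist force passes 120 N, or if a joint passes its speed limit or range.

### The arm

A 6-joint arm with a two-finger parallel gripper is mounted at the origin on a cart in front of the work surface, level with it; the furniture and walls round the work are solid. World frame = base frame: x ahead of the robot, y to its left, z up, the work surface at z = 0. Lengths are in m, angles in degrees, forces in N, time in s.
With the tool pointing down it reaches from about 0.4 to 0.825 m from the base axis. Payload 7 kg.
Tool frame: the origin (TCP) lies midway between the tips of the shut fingers; the grasp point (between the pads) lies r.grip_depth behind it (r.grip_depth is the distance from the TCP to the grasp point, in m); z points along the fingers, y is the direction in which the jaws open and shut (so a half turn about z gives the same grasp; the last joint's range is limited). The gripper opens to 88 mm and grips with 3 to 60 N. Pads are 19 mm wide; open, the fingers measure 130 mm over their backs; the gripper's body (78 mm by 193 mm) begins 47 mm behind the grasp point.
Start: joints at [16.507, 20.546, 0.682, 0, -70.136, -16.507], TCP at [0.675, -0, 0.227] pointing down, gripper open.
Joint ranges: [-176.03, 176.03], [-82.01, 121.73], [-58.28, 71.71], [-173.87, 95.51], [-174.79, -0.11], [-173.66, 173.66]. Speed limits (degrees/s): [136.94, 136.94, 172.46, 180, 180, 180].

### API

Orientations are given as [roll, pitch, yaw] about the fixed x, y, z axes, in that order (R = Rz(yaw) Ry(pitch) Rx(roll)).
In Python, from plant import r, imaging, close_job gives the robot as it stands.
- The arm moves only by the tool step_arm, never from a script. Its argument "commands" is a list of rows, each a list of 2 entries, a list of its own where there are three numbers: the shift along the tool's x, y, z in mm, then the turn about the tool's z in degrees. In form: [[[x, y, z], twist], ...]. A call has 1 to 20 rows; each row shifts and turns the commanded pose from where the row before left it, along the tool's axes as they then stand; what a row does not reach is not made up. A row lasts 1/8 s, in which the tool goes at most 62.5 mm and 10.7 degrees, less where a joint would pass 70% of its speed; a pose out of reach is approached as far as the arm can. A call with a gripper value outside its range is refused whole. "gripper" is the closure, from 0 (fully open) to 1 (shut), set as the call begins (left out, the last holds). The fingers move at their own pace and stop on an object; "grip_force" is the grip in N (left out, the last holds). Time passes only in rows, so rows that do not move let the fingers close. It gives the time, the measured TCP pose, the force and the opening at its end, in the units of the state.
- r.get_state(): the state, without advancing time (a new reading comes with each control period).
- imaging.capture(name): name is "scene" or "side" or "wrist"; returns a dict with "img" (384x512x3 uint8, red, green, blue), "z_map" (384x512 float32, m along the optical axis (not along the pixel's ray), 0 where there is no reading), "vfov" (degrees; the focal length in pixels is half the picture's height over the tangent of half this angle, whatever the lens; pixels are square), "cx", "cy" (the principal point, pixels), "extrinsics" (4x4, takes a point from camera to world coordinates); the wrist camera has in their place "T_tool_cam" (4x4, takes a point from camera to tool coordinates, whose origin is the TCP and whose axes are the flange's). Camera axes: x right, y down, z forward; pixel columns grow to the right and rows downward; lengths in m; the calibration is good to about 2 mm. The wrist camera is an equidistant fisheye: a pixel r from the principal point sees the ray r / f radians off the axis. A picture is of the moment at which its call begins: read the wrist's pose just before it.
- close_job(): hands the job in, once; it reports no verdict.
The state is a dict: "time_s": time; "joints": joint angles; "qd": joint speeds; "joint_torque": joint torques, N m; "tcp_pos": TCP position; "eef_rot": TCP orientation; "contact_force": force on the tool from outside, world axes, zero at the start; "moment": the same for the moment, N m; "gripper_width": finger opening in m.
Only numpy, scipy, OpenCV 4.12 (cv2) and the standard library are available. Lean on these libraries where they do the work, as an engineer would, in place of code of your own. Each camera call takes 0.05 s, during which the arm holds its last target.

## Working session

There is one attempt and no reset: what is moved stays moved. The work goes in short steps, Python scripts to look and compute and a tool call to move; the robot and the scene stay as the last step left them, time stands still between calls to the robot, and variables do not carry over. Pictures are saved under pics/ and viewed, and the job is handed in when it is done.

Besides the shell and the picture viewer there is one more tool, called after "Request:" as name([rows], argument=value, ...), one row to a line, values as JSON. step_arm: Moves the arm, as the interface text tells. Its arguments: {"type":"object","properties":{"commands":{"type":"array","items":{"type":"array"}},"gripper":{"type":"number"},"grip_force":{"type":"number"}},"required":["commands"]}

```bash
ls; mkdir -p pics
python3 - <<'E'
from plant import r, imaging
import cv2,numpy as np
print(r.get_state(), r.grip_depth)
for n in ["scene","side"]:
    c=imaging.capture(n); cv2.imwrite(f"pics/{n}0.png",c["img"][:,:,::-1]); np.savez(f"{n}0.npz",**c)
    print(n,c["vfov"],c["cx"],c["cy"],c["extrinsics"])
E
```

```text
pics
{'time_s': 0.0, 'joints': array([ 1.65075367e+01,  2.05916289e+01,  6.34607947e-01, -1.92601455e-02,
       -7.01355367e+01, -1.65060300e+01]), 'qd': array([ 0.01236574, -0.07459141, -0.00625253,  0.06794963,  0.10430382,
        0.155879  ]), 'joint_torque': array([-8.00930356e-04, -5.82726967e+01,  2.93058443e+01,  6.99745238e+00,
        6.93249181e-03, -2.06530804e-04]), 'tcp_pos': array([ 6.74521654e-01, -2.17984690e-05,  2.25629538e-01]), 'eef_rot': array([ 1.79906112e+02, -8.93991327e-03, -9.00050452e+01]), 'contact_force': array([ 0.22832213, -0.50917518, -0.06540085]), 'moment': array([ 0.02692238, -0.00334477,  0.01688584]), 'gripper_width': 0.08777668443134562} 0.0188
scene 49.9713318471824 256.4309780907174 192.98277356708186 [[ 0.49230001 -0.66423098  0.56252814 -0.04080896]
 [-0.87039692 -0.38091153  0.31195448 -0.33363763]
 [ 0.00706362 -0.64319796 -0.76566735  0.82545849]
 [ 0.          0.          0.          1.        ]]
side 52.310257375884014 255.8157701009173 196.7773006591401 [[-0.98110724 -0.09368415  0.16926862  0.33803392]
 [-0.19189678  0.3600806  -0.91297184  0.96206346]
 [ 0.02458065 -0.92820539 -0.37125537  0.4680672 ]
 [ 0.          0.          0.          1.        ]]
```

View pics/scene0.png

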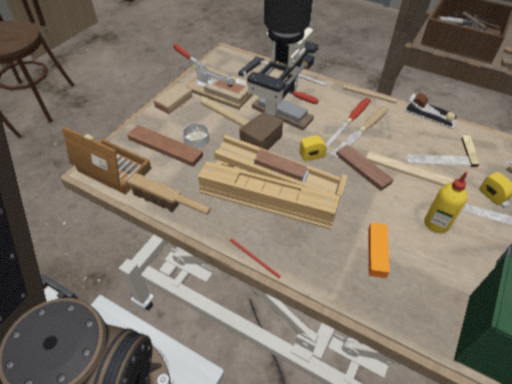

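View pics/side0.png

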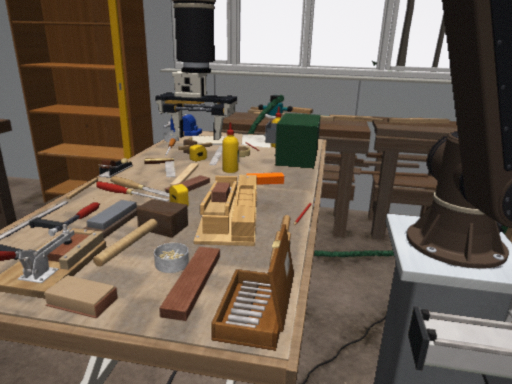

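```bash
cat > h.py <<'E'
import numpy as np,cv2
def cloud(c):
    z=c["z_map"];H,W=z.shape
    f=H/2/np.tan(np.radians(float(c["vfov"]))/2)
    u,v=np.meshgrid(np.arange(W),np.arange(H))
    P=np.stack([(u-c["cx"])/f*z,(v-c["cy"])/f*z,z],-1)
    E=c["extrinsics"]
    P=P@E[:3,:3].T+E[:3,3]; P[z==0]=np.nan
    return P
E
python3 - <<'E'
from h import *
c=np.load("scene0.npz");P=cloud(c)
cv2.imwrite("pics/crop0.png",cv2.resize(c["img"][120:240,170:370,::-1],None,fx=4,fy=4,interpolation=cv2.INTER_CUBIC))
# top-down
img=np.zeros((600,800,3),np.uint8)
x0,y0=0.25,-0.4;s=1000
for n in["scene0.npz"]:
    c=np.load(n);P=cloud(c);Q=P.reshape(-1,3);C=c["img"].reshape(-1,3)
    m=(Q[:,2]>-.02)&(Q[:,2]<.15);Q=Q[m];C=C[m]
    o=np.argsort(Q[:,2]);Q=Q[o];C=C[o]
    for q,k in zip(Q,C):
        row=int((q[0]-x0)*s*0.9);col=int((0.4-q[1])*s*0.9)
        if 0<=row<600 and 0<=col<800: img[max(0,row-1):row+2,max(0,col-1):col+2]=k[::-1]
cv2.imwrite("pics/top0.png",img)
for (u,v) in [(205,180),(200,190),(331,219),(335,208),(345,180),(222,142),(282,165),(270,190),(255,160),(305,172),(75,180)]:
    print(u,v,P[v,u].round(4))
E
```

```text
205 180 [0.4979 0.1129 0.0552]
200 190 [0.4925 0.1293 0.0126]
331 219 [ 0.5553 -0.2062  0.0384]
335 208 [ 0.5666 -0.2067  0.0685]
345 180 [ 0.6685 -0.1928  0.06  ]
222 142 [0.6148 0.1354 0.0796]
282 165 [ 0.6149 -0.042   0.0841]
270 190 [ 0.5485 -0.0447  0.0571]
255 160 [0.5941 0.0236 0.0869]
305 172 [ 0.6476 -0.093   0.0554]
75 180 [ 0.3654  0.4498 -0.0037]
```

View pics/crop0.png

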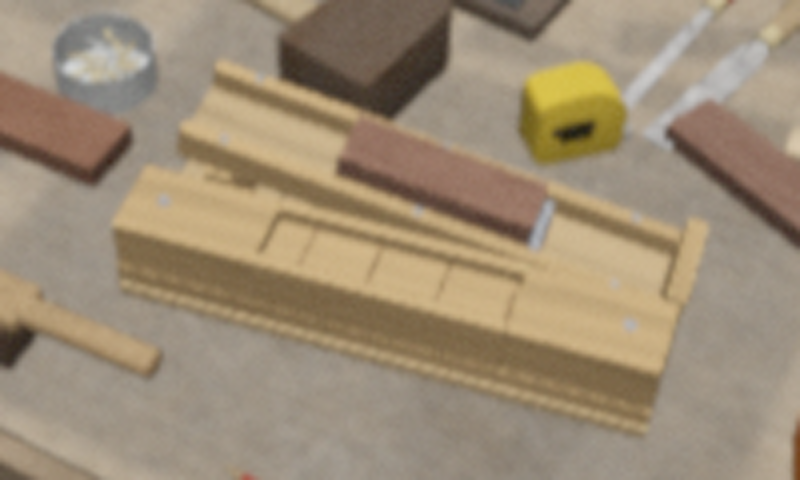

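View pics/top0.png

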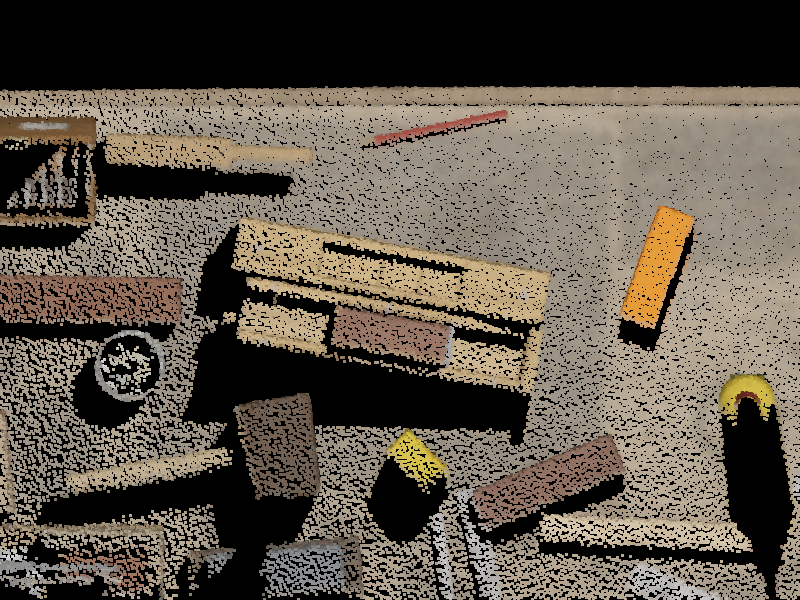

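Run:
```python
from h import *
from plant import r,imaging
w=imaging.capture("wrist");np.savez("w0.npz",**w);print(w["T_tool_cam"],w["vfov"],w["cx"],w["cy"])
cv2.imwrite("pics/w0.png",w["img"][:,:,::-1])
c=np.load("side0.npz")
a=cv2.resize(c["img"][60:160,140:260,::-1],None,fx=4,fy=4,interpolation=cv2.INTER_CUBIC)
c=np.load("scene0.npz");b=cv2.resize(c["img"][30:130,230:330,::-1],None,fx=3,fy=4,interpolation=cv2.INTER_CUBIC)
cv2.imwrite("pics/g0.png",np.hstack([a,b]))
P=cloud(c);Q=P.reshape(-1,3);Q=Q[~np.isnan(Q[:,0])]
m=(Q[:,2]>.063)&(Q[:,2]<.071)&(Q[:,0]>.45)&(Q[:,0]<.64)&(Q[:,1]>-.25)&(Q[:,1]<.2)
th=np.radians(9.6)
R=np.array([[np.cos(th),-np.sin(th)],[np.sin(th),np.cos(th)]])
# table, rail heights
t=(Q[:,0]>.35)&(Q[:,0]<.8)&(abs(Q[:,1])<.4)&(abs(Q[:,2])<.012);print("table",np.median(Q[t,2]))
L=Q[:,:2]@R
box=(abs(L[:,1]+0.03)<.25)&(L[:,0]>.45)&(L[:,0]<.68)
for a0 in np.arange(.46,.68,.006):
    k=box&(L[:,0]>=a0)&(L[:,0]<a0+.006)&(Q[:,2]>.03)
    if k.sum()>5: print(round(a0,3),k.sum(),np.percentile(Q[k,2],[5,50,95]).round(3),L[k,1].min().round(3),L[k,1].max().round(3))
```

```text
[[-4.57993278e-04 -9.69327159e-01 -2.45773575e-01  6.59951655e-02]
 [ 9.99999773e-01 -5.65321596e-04  3.66143523e-04  1.01725883e-03]
 [-4.93853970e-04 -2.45773351e-01  9.69327198e-01 -1.59261597e-01]
 [ 0.00000000e+00  0.00000000e+00  0.00000000e+00  1.00000000e+00]] 65.70646984690485 257.56097821496536 196.17561242181975
table -0.001094209230455001
0.46 60 [0.055 0.056 0.059] 0.098 0.207
0.466 19 [0.055 0.057 0.058] 0.154 0.206
0.502 19 [0.031 0.05  0.069] -0.101 0.219
0.508 1252 [0.033 0.05  0.067] -0.28 0.22
0.514 299 [0.039 0.066 0.069] -0.28 0.218
0.52 137 [0.064 0.067 0.07 ] -0.28 0.216
0.526 197 [0.053 0.066 0.069] -0.279 0.216
0.532 256 [0.053 0.064 0.069] -0.279 0.216
0.538 267 [0.052 0.064 0.069] -0.28 0.22
0.544 231 [0.054 0.059 0.069] -0.279 0.048
0.55 243 [0.053 0.065 0.069] -0.28 0.047
0.556 430 [0.054 0.064 0.069] -0.278 0.047
0.562 236 [0.065 0.068 0.333] -0.28 0.048
0.568 438 [0.064 0.091 0.335] -0.279 0.03
0.574 682 [0.058 0.084 0.334] -0.263 0.03
0.58 300 [0.054 0.296 0.335] -0.275 0.021
0.586 363 [0.062 0.079 0.335] -0.22 -0.004
0.592 193 [0.064 0.088 0.335] -0.206 0.025
0.598 273 [0.038 0.084 0.335] -0.276 0.029
0.604 353 [0.035 0.084 0.315] -0.279 0.03
0.61 253 [0.035 0.077 0.333] -0.276 0.031
0.616 649 [0.038 0.432 0.476] -0.279 0.03
0.622 680 [0.039 0.435 0.477] -0.278 0.029
0.628 596 [0.038 0.396 0.471] -0.28 0.031
0.634 629 [0.039 0.091 0.464] -0.28 0.03
0.64 419 [0.055 0.351 0.464] -0.279 0.023
0.646 333 [0.318 0.363 0.462] -0.209 -0.071
0.652 360 [0.308 0.359 0.449] -0.159 0.16
0.658 101 [0.037 0.384 0.461] -0.159 0.165
0.664 77 [0.251 0.362 0.456] -0.16 0.17
0.67 49 [0.144 0.354 0.456] -0.159 0.113
0.676 22 [0.045 0.343 0.401] -0.158 0.11
```

View pics/w0.png

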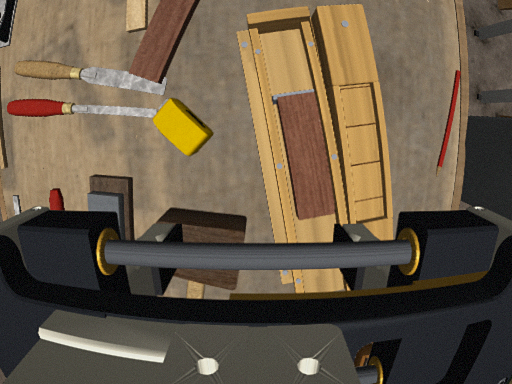

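View pics/g0.png

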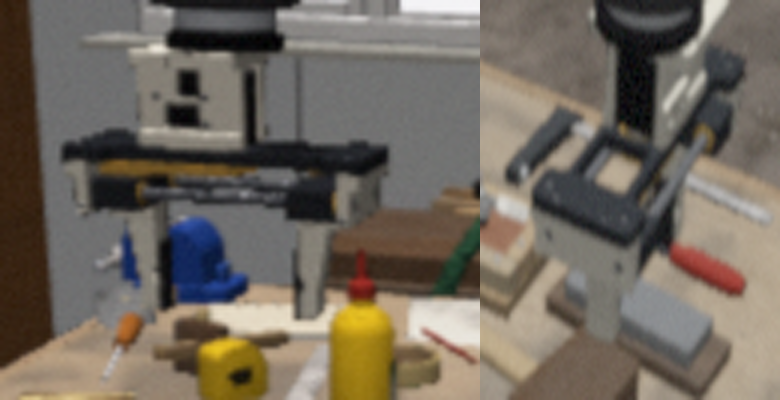

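Run:
```python
from h import *
c=np.load("scene0.npz");P=cloud(c);Q=P.reshape(-1,3);Q=Q[~np.isnan(Q[:,0])]
th=np.radians(9.6)
for it in range(3):
    R=np.array([[np.cos(th),-np.sin(th)],[np.sin(th),np.cos(th)]]);L=Q[:,:2]@R
    k=(abs(L[:,0]-.51)<.007)&(Q[:,2]>.025)&(Q[:,2]<.06)&(L[:,1]>-.27)&(L[:,1]<.055)
    p=np.polyfit(L[k,1],L[k,0],1);print(k.sum(),p,np.std(L[k,0]-np.polyval(p,L[k,1])))
    th+= -np.arctan(p[0])
print(np.degrees(th))
R=np.array([[np.cos(th),-np.sin(th)],[np.sin(th),np.cos(th)]]);L=Q[:,:2]@R
k=(abs(L[:,0]-np.median(L[k,0]))<.004)&(Q[:,2]>.025)&(Q[:,2]<.062)
print("front",np.median(L[k,0]),np.sort(L[k&(L[:,1]<0.1),1])[[0,5,10]],)
k=(L[:,0]>.51)&(L[:,0]<.57)&(Q[:,2]>.064)&(Q[:,2]<.072)&(L[:,1]<.2)
print(np.percentile(L[k,0],[1,50,99]),np.percentile(L[k,1],[0,.5,1,99,99.5,100]))
k=(L[:,0]>.52)&(L[:,0]<.56)&(Q[:,2]>.04)&(Q[:,2]<.058)&(L[:,1]<-.03+.1)&(L[:,1]>-.2)
print("groove",np.percentile(L[k,0],[0,1,50,99,100]),np.percentile(L[k,1],[0,1,2,98,99,100]),np.median(Q[k,2]))
k=(L[:,0]>.515)&(L[:,0]<.56)&(L[:,1]<-.27)&(L[:,1]>-.3)&(Q[:,2]>.02)&(Q[:,2]<.06)
print("end",k.sum(),np.median(L[k,1]))
# tray side rail near heights along y
for y in np.arange(-.28,.08,.02):
    k=(L[:,0]>.570)&(L[:,0]<.582)&(abs(L[:,1]-y)<.005)&(Q[:,2]<.14)&(Q[:,2]>.03)
    k2=(L[:,0]>.59)&(L[:,0]<.63)&(abs(L[:,1]-y)<.005)&(Q[:,2]<.14)
    k3=(L[:,0]>.63)&(L[:,0]<.66)&(abs(L[:,1]-y)<.005)&(Q[:,2]<.14)&(Q[:,2]>.03)
    f=lambda k:(Q[k,2].max().round(4),k.sum()) if k.any() else None
    print(y.round(3),f(k),f(k2),f(k3), np.median(Q[k2,2]) if k2.any() else '')
```

```text
1087 [-0.0103952  0.5103711] 0.0011268720297593247
1067 [-8.86124997e-05  5.10337492e-01] 0.0011247629025941022
1067 [-1.37548862e-08  5.10337488e-01] 0.0011247628981774984
10.200657321356628
front 0.5103556662275732 [-0.43506571 -0.43183269 -0.4263941 ]
[0.51034216 0.53643858 0.56521035] [-0.30627391 -0.30524622 -0.30403002  0.039759    0.04135454  0.04273377]
groove [0.52561973 0.52708778 0.54346021 0.55919114 0.55988531] [-0.19992959 -0.19849594 -0.19730426 -0.05282761 -0.05176367 -0.05007482] 0.055066922278634634
end 0 nan
-0.28 (np.float64(0.0509), np.int64(2)) (np.float64(0.0365), np.int64(37)) (np.float64(0.0537), np.int64(31)) 0.03201380469857262
-0.26 (np.float64(0.0547), np.int64(6)) (np.float64(0.0371), np.int64(38)) (np.float64(0.056), np.int64(34)) 0.03532551760607289
-0.24 (np.float64(0.0576), np.int64(9)) (np.float64(0.0418), np.int64(43)) (np.float64(0.0592), np.int64(33)) 0.03808643121333399
-0.22 (np.float64(0.0613), np.int64(12)) (np.float64(0.0451), np.int64(50)) (np.float64(0.0629), np.int64(34)) 0.041202112610513375
-0.2 (np.float64(0.065), np.int64(15)) (np.flo
[... 966 characters left out ...]
)) 0.06527121563511568
-0.04 (np.float64(0.0901), np.int64(36)) (np.float64(0.0822), np.int64(60)) (np.float64(0.0919), np.int64(33)) 0.06864808718405213
-0.02 (np.float64(0.0933), np.int64(36)) (np.float64(0.0774), np.int64(65)) (np.float64(0.0945), np.int64(30)) 0.07235833965091143
0.0 (np.float64(0.0974), np.int64(43)) (np.float64(0.0794), np.int64(60)) (np.float64(0.0981), np.int64(32)) 0.07498525941500461
0.02 (np.float64(0.0983), np.int64(25)) (np.float64(0.0833), np.int64(57)) (np.float64(0.0976), np.int64(26)) 0.07779451458037678
0.04 None (np.float64(0.014), np.int64(26)) None -0.8550882284624904
0.06 None (np.float64(0.0024), np.int64(27)) None -0.8570762048122436
  return _methods._mean(a, axis=axis, dtype=dtype,
  ret = ret.dtype.type(ret / rcount)
```

Run:
```python
from h import *
w=np.load("w0.npz")
from scipy.spatial.transform import Rotation as Ro
H=384;f=H/2/np.tan(np.radians(float(w["vfov"]))/2)
T=w["T_tool_cam"]
Rt=Ro.from_euler('xyz',[179.906,-.009,-90.005],degrees=True).as_matrix();t=np.array([.67452,0,.2256])
th=np.radians(10.2);c,s=np.cos(th),np.sin(th)
# render rectified feeder frame at z=.055 plane  (feeder y up)
Rl=np.array([[c,-s],[s,c]])
ys=np.arange(.05,-.31,-.0005);xs=np.arange(.50,.67,.0005)
X,Y=np.meshgrid(xs,ys)
G=np.stack([X,Y],-1)@Rl.T
def proj(Pw):
    pt=(Pw-t)@Rt
    pc=(pt-T[:3,3])@T[:3,:3]
    rr=np.hypot(pc[...,0],pc[...,1]);a=np.arctan2(rr,pc[...,2])
    return (float(w["cx"])+f*a*pc[...,0]/rr).astype(np.float32),(float(w["cy"])+f*a*pc[...,1]/rr).astype(np.float32)
mu,mv=proj(np.dstack([G,np.full(X.shape,.055)]))
im=cv2.remap(w["img"],mu,mv,cv2.INTER_CUBIC)[:,:,::-1].copy()
for yy in [-.2117,-.0517,-.1317]:
    i=int((.05-yy)/.0005);cv2.line(im,(0,i),(20,i),(0,0,255),1)
for xx in [.5185,.5585]: 
    i=int((xx-.5)/.0005);cv2.line(im,(i,0),(i,20),(0,0,255),1)
im=cv2.rotate(im,cv2.ROTATE_90_CLOCKWISE)
cv2.imwrite("pics/rect0.png",cv2.resize(im,(720,340)))
# floor intensity profile
g=cv2.cvtColor(cv2.remap(w["img"],mu,mv,cv2.INTER_CUBIC),cv2.COLOR_RGB2GRAY).astype(float)
pr=g[:,int(.03/.0005):int(.048/.0005)].mean(1)
d=pr-cv2.GaussianBlur(pr[:,None],(1,41),0)[:,0]
for i in np.argsort(d)[:60]:
    if -.23<ys[i]<-.03 and d[i]==d[max(0,i-6):i+7].min(): print(round(ys[i],4),"feeder y",round(ys[i]+.1317,4),d[i].round(1))
```

```text
-0.119 feeder y 0.0127 -65.5
-0.1635 feeder y -0.0318 -63.0
-0.2115 feeder y -0.0798 -56.2
-0.048 feeder y 0.0837 -52.6
-0.2075 feeder y -0.0758 -39.2
-0.075 feeder y 0.0567 -39.2
```

View pics/rect0.png

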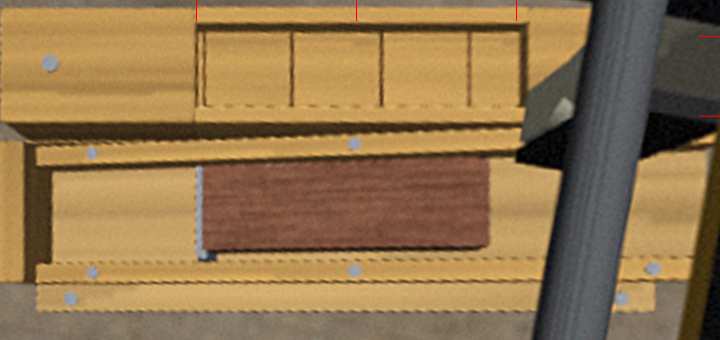

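Request:
step_arm([
  [[7.7, 24.7, 0], 0],
  [[7.7, 24.7, 0], 0],
  [[7.7, 24.7, 0], 0],
  [[7.7, 24.7, 0], 0],
  [[7.7, 24.7, 0], 0],
  [[7.7, 24.7, 0], 0],
  [[7.7, 24.7, 0], 0],
  [[0, 0, 0], -5.1],
  [[0, 0, 0], -5.1],
  [[0, 0, 0], 0],
  [[0, 0, 0], 0],
], gripper=0)

```text
time_s: 1.52
tcp_pos: [0.502, -0.0539, 0.2264]
eef_rot: [180.0, 0.0, -79.9]
contact_force: [0.1, 0.6, -0.2]
gripper_width: 0.0876
```

Request:
step_arm([
  [[0, 0, 23], 0],
  [[0, 0, 23], 0],
  [[0, 0, 23], 0],
  [[0, 0, 23], 0],
  [[0, 0, 23], 0],
  [[0, 0, 21], 0],
  [[0, 0, 0], 0],
  [[0, 0, 0], 0],
])

```text
time_s: 2.52
tcp_pos: [0.5026, -0.0539, 0.0912]
eef_rot: [-180.0, -0.0, -79.8]
contact_force: [0.0, -0.4, 0.2]
gripper_width: 0.0875
```

```bash
cat > look.py <<'E'
import sys
from h import *
from plant import r,imaging
n=sys.argv[1]
st=r.get_state();print(st["tcp_pos"],st["contact_force"],st["time_s"])
c=imaging.capture("scene");np.savez(f"s_{n}.npz",**c);d=imaging.capture("side");w=imaging.capture("wrist")
a=cv2.resize(c["img"][90:250,160:370,::-1],(400,300),interpolation=cv2.INTER_CUBIC)
b=cv2.resize(d["img"][120:250,170:280,::-1],(400,300),interpolation=cv2.INTER_CUBIC)
e=cv2.resize(w["img"][:,:,::-1],(400,300))
cv2.imwrite(f"pics/{n}.png",np.vstack([np.hstack([a,b]),np.hstack([e,e*0])]))
E
python3 look.py a1
```

```text
[ 0.50262582 -0.05385781  0.0912255 ] [ 0.00540102 -0.39457091  0.18485358] 2.525
```

View pics/a1.png

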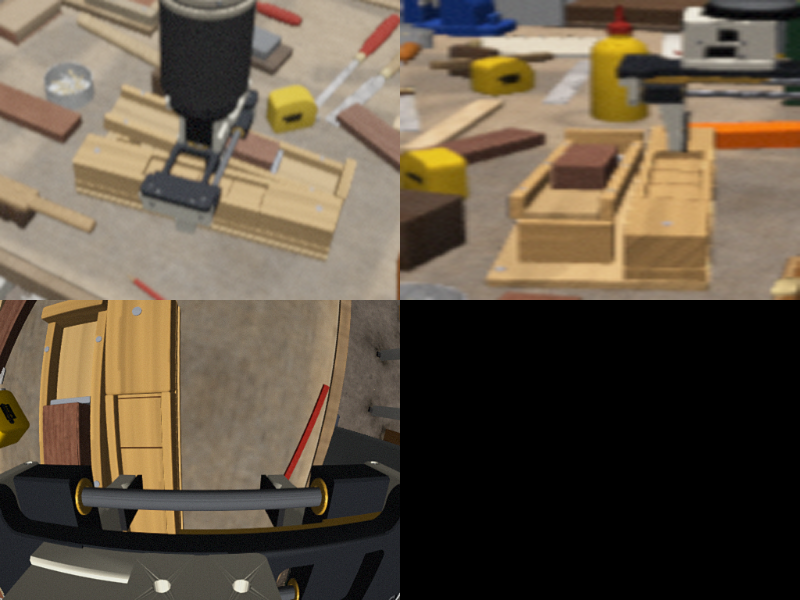

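Request:
step_arm([
  [[0, 0, 10], 0],
  [[0, 0, 10], 0],
  [[0, 0, 8], 0],
  [[0, 0, 3], 0],
  [[0, 0, 0], 0],
  [[0, 0, 1], 0],
  [[0, 0, 1], 0],
  [[0, 0, 1], 0],
  [[0, 0, 0], 0],
])

```text
time_s: 3.8
tcp_pos: [0.5021, -0.0539, 0.0566]
eef_rot: [180.0, 0.0, -79.8]
contact_force: [0.6, -1.2, 0.4]
gripper_width: 0.0876
```

Request:
step_arm([
  [[0, 0, 1], 0],
  [[0, 0, 1], 0],
  [[0, 0, 1], 0],
  [[0, 0, 0], 0],
])

```text
time_s: 4.3
tcp_pos: [0.5021, -0.0539, 0.0535]
eef_rot: [-180.0, -0.0, -79.8]
contact_force: [-0.0, -0.3, -0.2]
gripper_width: 0.0876
```

Request:
step_arm([
  [[0, 0, 1], 0],
  [[0, 0, 1], 0],
  [[0, 0, 0], 0],
])

```text
time_s: 4.68
tcp_pos: [0.5021, -0.0539, 0.0515]
eef_rot: [-180.0, -0.0, -79.8]
contact_force: [-0.0, -0.3, 0.9]
gripper_width: 0.0872
```

Request:
step_arm([
  [[0, 0, 1], 0],
  [[0, 0, 0], 0],
])

```text
time_s: 4.92
tcp_pos: [0.5021, -0.0539, 0.0505]
eef_rot: [-180.0, 0.0, -79.8]
contact_force: [0.1, -0.1, 0.8]
gripper_width: 0.0875
```

Request:
step_arm([
  [[0, 0, 1], 0],
  [[0, 0, 0], 0],
])

```text
time_s: 5.18
tcp_pos: [0.5021, -0.0539, 0.0495]
eef_rot: [-180.0, 0.0, -79.8]
contact_force: [-0.3, -0.1, 2.0]
gripper_width: 0.0874
```

Request:
step_arm([
  [[0, 0, 1], 0],
  [[0, 0, 0], 0],
])

```text
time_s: 5.42
tcp_pos: [0.5021, -0.0539, 0.0485]
eef_rot: [-180.0, -0.0, -79.8]
contact_force: [0.1, 0.4, 1.6]
gripper_width: 0.0877
```

```bash
python3 look.py a2
```

```text
[ 0.50212998 -0.05389443  0.04849379] [0.06498883 0.43058579 1.59016364] 5.425
```

View pics/a2.png

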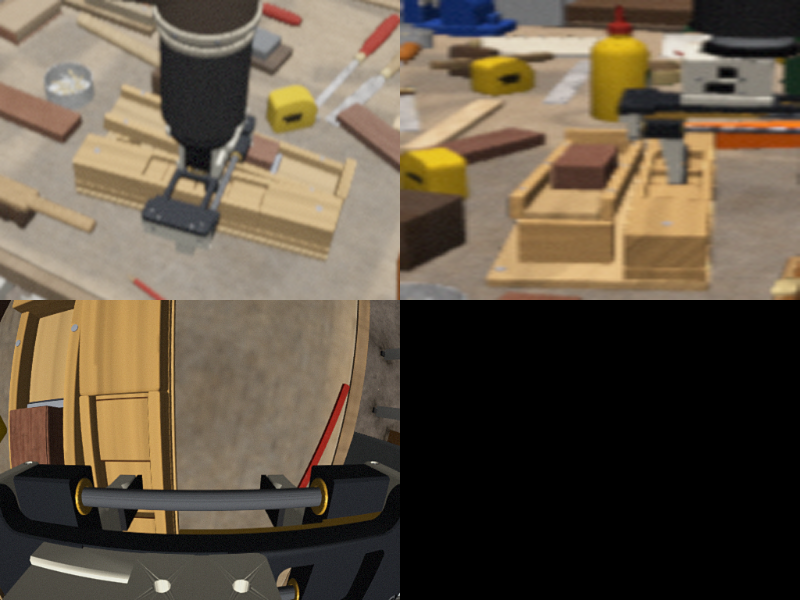

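Request:
step_arm([
  [[0, 0, 1], 0],
  [[0, 0, 1], 0],
  [[0, 0, 1], 0],
  [[0, 0, 1], 0],
  [[0, 0, 0], 0],
])

```text
time_s: 6.2
tcp_pos: [0.5021, -0.0539, 0.0444]
eef_rot: [180.0, 0.0, -79.8]
contact_force: [0.9, 0.1, 0.3]
gripper_width: 0.0876
```

```bash
python3 look.py a3
```

```text
[ 0.50206968 -0.05391014  0.04444494] [0.92515592 0.14851726 0.30109943] 6.2
```

View pics/a3.png

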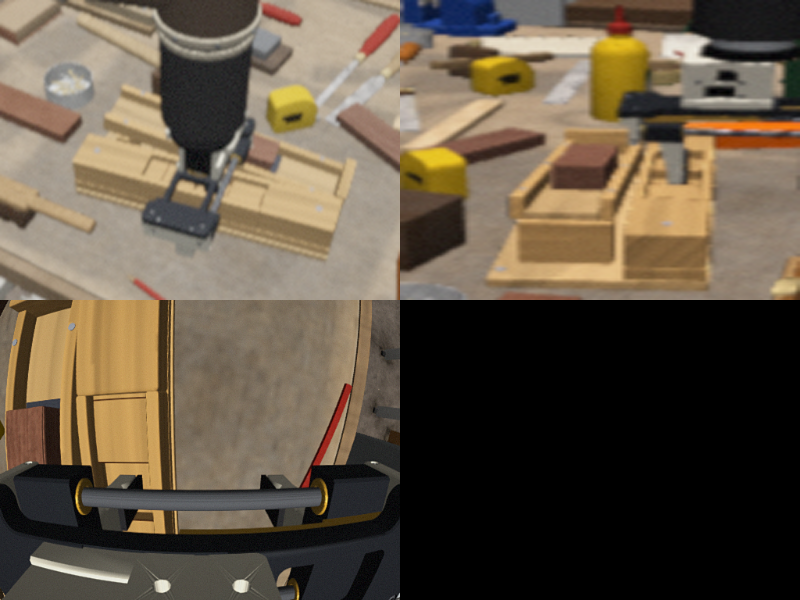

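Request:
step_arm([
  [[0, 0, 1], 0],
  [[0, 0, 1], 0],
  [[0, 0, 1], 0],
  [[0, 0, 1], 0],
  [[0, 0, 1], 0],
  [[0, 0, 0], 0],
])

```text
time_s: 7.1
tcp_pos: [0.502, -0.0539, 0.0394]
eef_rot: [180.0, 0.0, -79.8]
contact_force: [0.0, 0.6, 1.1]
gripper_width: 0.0881
```

Request:
step_arm([
  [[0, 0, 1], 0],
  [[0, 0, 0], 0],
])

```text
time_s: 7.35
tcp_pos: [0.5021, -0.054, 0.0391]
eef_rot: [-180.0, -0.0, -79.8]
contact_force: [-3.1, 0.1, 9.6]
gripper_width: 0.0875
```

Request:
step_arm([
  [[0, 0, 1], 0],
  [[0, 0, 0], 0],
])

```text
time_s: 7.6
tcp_pos: [0.5022, -0.054, 0.039]
eef_rot: [-180.0, -0.0, -79.8]
contact_force: [-8.2, 1.6, 18.8]
gripper_width: 0.0875
```

Request:
step_arm([
  [[0, 0, -5], 0],
  [[0, 0, -10], 0],
  [[0, 0, -20], 0],
  [[0, 0, -25], 0],
  [[0, 0, -25], 0],
  [[0, 0, -25], 0],
  [[0, 0, -25], 0],
  [[0, 0, -25], 0],
  [[0, 0, 0], 0],
  [[0, 0, 0], 0],
], gripper=1)

```text
time_s: 8.85
tcp_pos: [0.5017, -0.0539, 0.1973]
eef_rot: [180.0, 0.0, -79.8]
contact_force: [0.3, -0.3, 0.7]
gripper_width: 0.0008
```

```bash
python3 look.py b1
cat > meas.py <<'E'
import sys
from h import *
c=np.load(sys.argv[1]);P=cloud(c);im=c["img"].astype(int)
th=np.radians(10.2);R=np.array([[np.cos(th),-np.sin(th)],[np.sin(th),np.cos(th)]])
Q=P.reshape(-1,3);C=im.reshape(-1,3);L=Q[:,:2]@R
box=(L[:,0]>.5)&(L[:,0]<.67)&(L[:,1]>-.32)&(L[:,1]<.05)&(Q[:,2]>.02)&(Q[:,2]<.12)
red=(C[:,0]-C[:,2]<60)&(C[:,0]<150)&(C[:,0]-C[:,1]>25)&box&(L[:,0]>.58)&(L[:,0]<.64)
k=red
print("blank n",k.sum(),"x",np.percentile(L[k,0],[1,50,99]).round(4),"y",np.percentile(L[k,1],[.5,2,50,98,99.5]).round(4))
for i in (0,1):pass
print("catch region floor z by y:")
for y in np.arange(-.205,-.05,.01):
    k=box&(L[:,0]>.53)&(L[:,0]<.553)&(abs(L[:,1]-y)<.004)
    if k.any():print(round(y,3),np.median(Q[k,2]).round(4),end="; ")
print()
k=box&(L[:,0]>.59)&(L[:,0]<.628)
for y in np.arange(-.30,-.2,.004):
    m=k&(abs(L[:,1]-y)<.002)
    if m.any():print(round(y,3),np.median(Q[m,2]).round(4),end="; ")
E
python3 meas.py s_b1.npz; python3 meas.py scene0.npz
```

```text
[ 0.50166033 -0.05390923  0.19727884] [ 0.28513082 -0.26437244  0.71392177] 8.85
blank n 89 x [0.5856 0.5887 0.6316] y [-0.2074 -0.2071 -0.1615 -0.1259 -0.125 ]
catch region floor z by y:
-0.205 0.055; -0.195 0.0551; -0.185 0.0541; -0.175 0.0551; -0.165 0.0547; -0.155 0.039; -0.145 0.0395; -0.135 0.0386; -0.125 0.0392; -0.115 0.0549; -0.105 0.0553; -0.095 0.0551; -0.085 0.0556; -0.075 0.0554; -0.065 0.0555; -0.055 0.0554; 
-0.3 0.0612; -0.296 0.0592; -0.292 0.0365; -0.288 0.03; -0.284 0.031; -0.28 0.0323; -0.276 0.0322; -0.272 0.0333; -0.268 0.0334; -0.264 0.0349; -0.26 0.0353; -0.256 0.036; -0.252 0.0368; -0.248 0.0376; -0.244 0.038; -0.24 0.0381; -0.236 0.0387; -0.232 0.0398; -0.228 0.0398; -0.224 0.041; -0.22 0.0422; -0.216 0.0422; -0.212 0.0431; -0.208 0.0451; -0.204 0.0732; blank n 194 x [0.5861 0.5901 0.6209] y [-0.2055 -0.202  -0.132  -0.082  -0.0789]
catch region floor z by y:
-0.205 0.0552; -0.195 0.0548; -0.185 0.0556; -0.175 0.0556; -0.165 0.0552; -0.155 0.0552; -0.145 0.0547; -0.135 0.0558; -0.125 0.055; -0.115 0.0548; -0.105 0.0556; -0.095 0.0554; -0.085 0.0549; -0.075 0.0548; -0.065 0.055; -0.055 0.0558; 
-0.3 0.0614; -0.296 0.0587; -0.292 0.0342; -0.288 0.0307; -0.284 0.0308; -0.28 0.0322; -0.276 0.0334; -0.272 0.0334; -0.268 0.0334; -0.264 0.035; -0.26 0.0355; -0.256 0.0361; -0.252 0.0365; -0.248 0.0369; -0.244 0.0377; -0.24 0.0387; -0.236 0.038; -0.232 0.0384; -0.228 0.0392; -0.224 0.0412; -0.22 0.042; -0.216 0.0426; -0.212 0.0447; -0.208 0.0579; -0.204 0.0744;
```

View pics/b1.png

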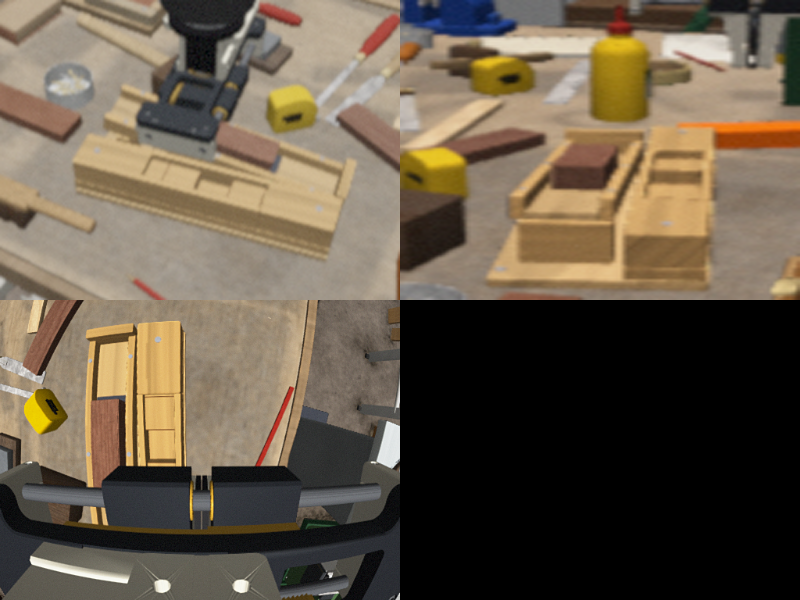

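Request:
step_arm([
  [[-14.5, -20.7, 0], 0],
  [[-14.5, -20.7, 0], 0],
  [[-14.5, -20.7, 0], 0],
  [[-14.5, -20.7, 0], 0],
  [[-14.5, -20.7, 0], 0],
  [[-14.5, -20.7, 0], 0],
  [[0, 0, 20], 0],
  [[0, 0, 20], 0],
  [[0, 0, 20], 0],
  [[0, 0, 20], 0],
  [[0, 0, 0], 0],
  [[0, 0, 0], 0],
  [[0, 0, 0], 0],
])

```text
time_s: 10.62
tcp_pos: [0.6097, 0.0541, 0.1185]
eef_rot: [-179.9, 0.0, -79.8]
contact_force: [0.8, -0.5, -0.6]
gripper_width: 0.0006
```

```bash
python3 look.py b2; python3 meas.py s_b2.npz
```

```text
[0.60967651 0.05412205 0.11852857] [ 0.83151191 -0.49042396 -0.64468775] 10.625
blank n 139 x [0.5844 0.5891 0.6317] y [-0.2073 -0.2059 -0.1379 -0.0822 -0.0781]
catch region floor z by y:
-0.205 0.0551; -0.195 0.055; -0.185 0.0553; -0.175 0.0546; -0.165 0.0549; -0.155 0.0389; -0.145 0.039; -0.135 0.04; -0.125 0.0383; -0.115 0.0552; -0.105 0.0557; -0.095 0.0549; -0.085 0.0554; -0.075 0.0549; -0.065 0.0555; -0.055 0.0552; 
-0.3 0.0615; -0.296 0.06; -0.292 0.0349; -0.288 0.0316; -0.284 0.0313; -0.28 0.0313; -0.276 0.0332; -0.272 0.0333; -0.268 0.0343; -0.264 0.0339; -0.26 0.0351; -0.256 0.036; -0.252 0.0365; -0.248 0.0373; -0.244 0.0371; -0.24 0.0384; -0.236 0.0386; -0.232 0.0395; -0.228 0.0405; -0.224 0.0399; -0.22 0.0424; -0.216 0.0429; -0.212 0.0433; -0.208 0.0451; -0.204 0.0738;
```

View pics/b2.png

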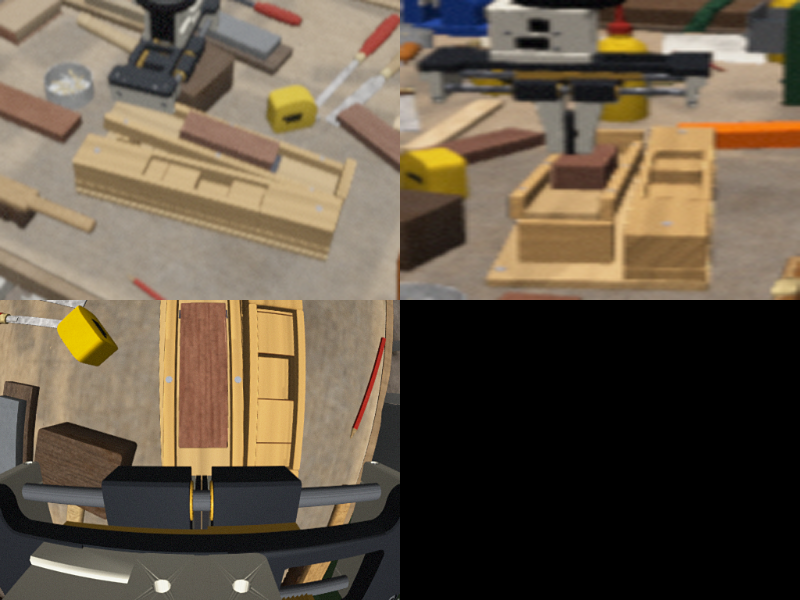

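Request:
step_arm([
  [[0, 0, 10], 0],
  [[0, 0, 10], 0],
  [[0, 0, 5], 0],
  [[0, 0, 2], 0],
  [[0, 0, 0], 0],
  [[0, 0, 0], 0],
])

```text
time_s: 11.52
tcp_pos: [0.6091, 0.0538, 0.0908]
eef_rot: [-180.0, 0.0, -79.8]
contact_force: [0.4, 0.1, -0.0]
gripper_width: 0.0002
```

Request:
step_arm([
  [[4, 0, 1.2], 0],
  [[4, 0, 1.2], 0],
  [[4, 0, 0.9], 0],
  [[4, 0, 0.63], 0],
  [[5, 0, 0.8], 0],
  [[5, 0, 0.8], 0],
  [[5, 0, 0.8], 0],
  [[5, 0, 0.8], 0],
  [[5, 0, 0.8], 0],
  [[0, 0, 0], 0],
])

```text
time_s: 12.78
tcp_pos: [0.6161, 0.0129, 0.0825]
eef_rot: [180.0, -0.0, -79.8]
contact_force: [-0.6, -0.3, -0.7]
gripper_width: 0.0003
```

```bash
python3 look.py b3; python3 meas.py s_b3.npz | head -1
```

```text
[0.61613203 0.01293416 0.082517  ] [-0.60035874 -0.26651094 -0.72874388] 12.775
blank n 127 x [0.5855 0.589  0.6229] y [-0.2347 -0.2314 -0.1691 -0.1138 -0.1106]
```

View pics/b3.png

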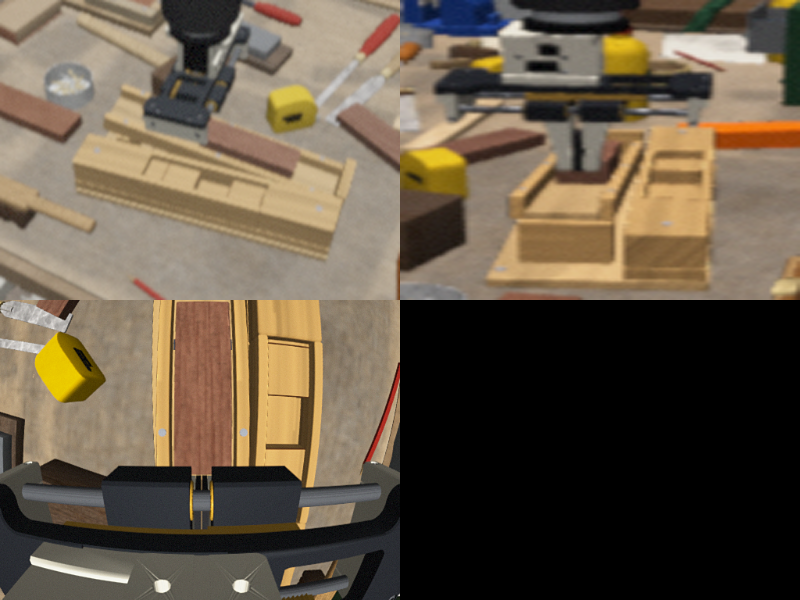

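Request:
step_arm([
  [[5, 0, 0.8], 0],
  [[5, 0, 0.8], 0],
  [[5, 0, 0.8], 0],
  [[5, 0, 0.8], 0],
  [[5, 0, 0.8], 0],
  [[5, 0, 0.8], 0],
  [[5, 0, 0.8], 0],
  [[5, 0, 0.8], 0],
  [[5, 0, 0.8], 0],
  [[5, 0, 0.8], 0],
  [[3, 0, 0.5], 0],
  [[0, 0, 0], 0],
])

```text
time_s: 14.42
tcp_pos: [0.6255, -0.0391, 0.074]
eef_rot: [180.0, -0.0, -79.8]
contact_force: [0.2, -0.2, -0.1]
gripper_width: 0.0002
```

```bash
python3 look.py b4; python3 meas.py s_b4.npz | head -1
```

```text
[ 0.62546235 -0.03909688  0.07400293] [ 0.18687863 -0.19601124 -0.14483853] 14.425
blank n 126 x [0.5852 0.5885 0.6333] y [-0.2904 -0.2877 -0.2261 -0.1728 -0.1713]
```

View pics/b4.png

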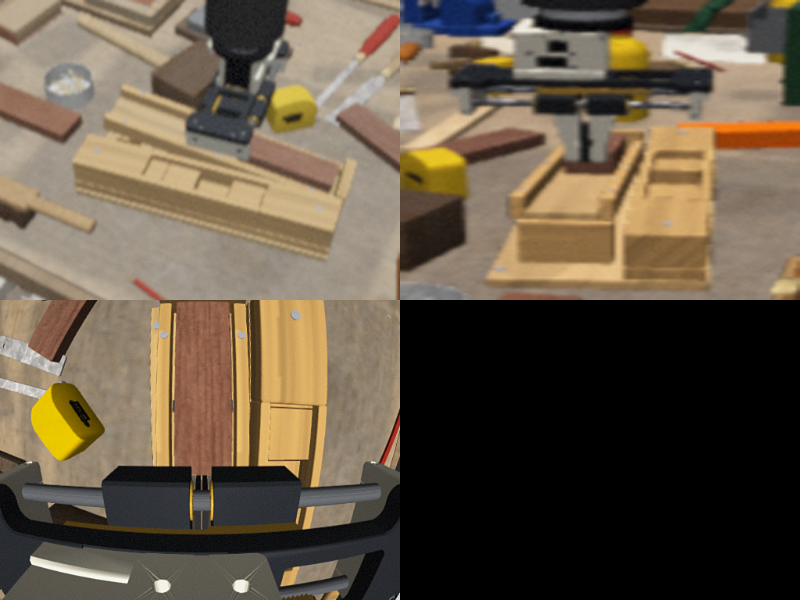

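Request:
step_arm([
  [[2, 0, 0.3], 0],
  [[2, 0, 0.3], 0],
  [[1, 0, 0.15], 0],
  [[0, 0, 0], 0],
])

```text
time_s: 15.08
tcp_pos: [0.6265, -0.0438, 0.0734]
eef_rot: [180.0, -0.0, -79.8]
contact_force: [-0.7, 0.7, -0.3]
gripper_width: 0.0003
```

Request:
step_arm([
  [[1, 0, 0.15], 0],
  [[1, 0, 0.15], 0],
  [[0, 0, 0], 0],
])

```text
time_s: 15.45
tcp_pos: [0.6267, -0.0455, 0.0731]
eef_rot: [-180.0, 0.0, -79.8]
contact_force: [-1.1, 2.6, 0.7]
gripper_width: 0.0005
```

Request:
step_arm([
  [[1, 0, 0.15], 0],
  [[0, 0, 0], 0],
])

```text
time_s: 15.7
tcp_pos: [0.6268, -0.0456, 0.0731]
eef_rot: [-180.0, 0.1, -79.8]
contact_force: [-2.6, 6.9, 4.0]
gripper_width: 0.0005
```

Request:
step_arm([
  [[1, 0, 0.1], 0],
  [[0, 0, 0], 0],
])

```text
time_s: 15.95
tcp_pos: [0.6269, -0.0457, 0.0731]
eef_rot: [-180.0, 0.1, -79.8]
contact_force: [-4.9, 11.8, 5.7]
gripper_width: 0.0006
```

```bash
python3 look.py b5; python3 meas.py s_b5.npz | head -1
```

```text
[ 0.62687566 -0.04566746  0.07307455] [-4.92723107 11.7715048   5.7486576 ] 15.95
blank n 120 x [0.5854 0.5884 0.6179] y [-0.2934 -0.2911 -0.2373 -0.1806 -0.1792]
```

View pics/b5.png

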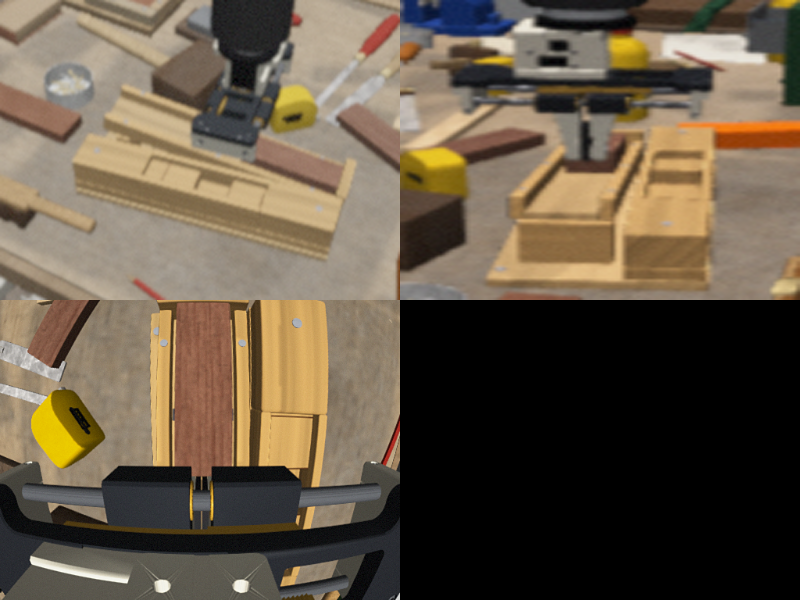

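Blank against the stop. Back off uphill, then up.

Request:
step_arm([
  [[-3, 0, 0], 0],
  [[-5, 0, -1.2], 0],
  [[-8, 0, -2.5], 0],
  [[-5, 0, -10], 0],
  [[0, 0, -20], 0],
  [[0, 0, -25], 0],
  [[0, 0, -25], 0],
  [[0, 0, -25], 0],
  [[-30, 0, -25], 0],
  [[-30, 0, 0], 0],
  [[-30, 0, 0], 0],
  [[0, 0, 0], 0],
  [[0, 0, 0], 0],
])

```text
time_s: 17.73
tcp_pos: [0.6075, 0.0615, 0.207]
eef_rot: [-180.0, -0.0, -79.8]
contact_force: [0.1, 0.8, 0.7]
gripper_width: 0.0007
```

```bash
python3 look.py b6; python3 meas.py s_b6.npz
python3 - <<'E'
from h import *
a=np.load("s_b6.npz")
cv2.imwrite("pics/b6c.png",cv2.resize(a["img"][120:240,170:370,::-1],None,fx=4,fy=4,interpolation=cv2.INTER_CUBIC))
E
```

```text
[0.60753641 0.0615433  0.20703644] [0.06146019 0.84983188 0.72921328] 17.725
blank n 182 x [0.5848 0.5891 0.6184] y [-0.2911 -0.2891 -0.2164 -0.1731 -0.1711]
catch region floor z by y:
-0.205 0.0549; -0.195 0.0557; -0.185 0.0547; -0.175 0.0551; -0.165 0.0558; -0.155 0.0397; -0.145 0.0395; -0.135 0.0396; -0.125 0.0397; -0.115 0.0548; -0.105 0.0551; -0.095 0.0553; -0.085 0.0549; -0.075 0.0556; -0.065 0.0549; -0.055 0.0554; 
-0.3 0.0609; -0.296 0.0599; -0.292 0.0604; -0.288 0.061; -0.284 0.0612; -0.28 0.0632; -0.276 0.0627; -0.272 0.0643; -0.268 0.0646; -0.264 0.0649; -0.26 0.0655; -0.256 0.0661; -0.252 0.0673; -0.248 0.0672; -0.244 0.0683; -0.24 0.0684; -0.236 0.0691; -0.232 0.0702; -0.228 0.0705; -0.224 0.0718; -0.22 0.0709; -0.216 0.0727; -0.212 0.0731; -0.208 0.0732; -0.204 0.0745;
```

View pics/b6.png

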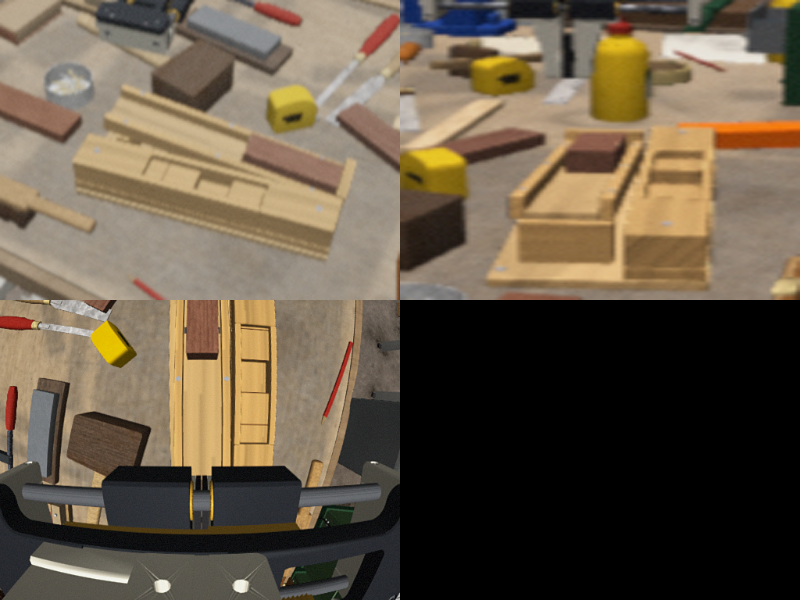

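View pics/b6c.png

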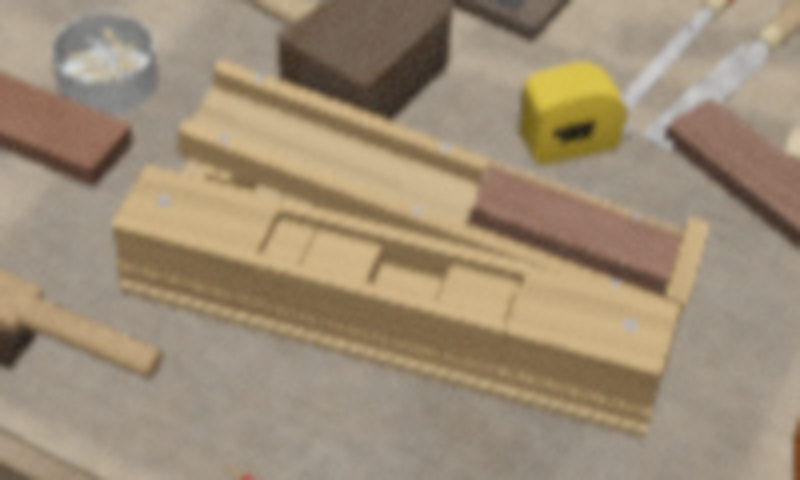

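```bash
python3 -c "
from plant import close_job
print(close_job())"
```

```text
the job is handed in; nothing more can be done
None
```

I pressed the catch fully down, pushed the blank onto the stop, backed the arm clear and handed the job in at about 17.7 s. No verdict comes back.

- **Catch:** The seams in the wrist image and the allowed range left two candidate boards. I pressed one open finger straight down on the first, so I never had to slide along the groove. It gave way and stopped at 39 mm, 16 mm below the groove floor, with the force rising to about 19 N. The last depth check put the board at 39.6 mm, about 15.6 mm down, against a limit of 14. The gate had gone from view before I touched the blank.
- **Blank:** I pushed it down the tray with the shut fingers until they stopped moving and the force rose to about 12 N, within about 2 mm of the position I had calculated for contact with the stop. The last pictures show it flat, lengthwise and flush against the stop, still in the tray.
- **Rest of the bench:** The scene pictures show the bystanders where they were; I did not measure them. The gripper was clear of everything when I handed in.
- **Disagreement:** While the board moved, the force read only 1–2 N, less than the 3 N stated. The depth images confirmed that it had moved.

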